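# Nest the round domed lids

### The arm

A 7-joint arm with a two-finger parallel gripper is mounted at the origin on a cart in front of the work surface, level with it; the furniture and walls round the work are solid. World frame = base frame: x ahead of the robot, y to its left, z up, the work surface at z = 0. Lengths are in m, angles in rad, forces in N, time in s.
With the tool pointing down it reaches from about 0.4 to 0.9 m from the base axis. Payload 5.6 kg.
Tool frame: the origin (TCP) lies midway between the tips of the shut fingers; the grasp point (between the pads) lies 19 mm behind it; y points along the fingers, z is the direction in which the jaws open and shut, and the axes are right-handed (so a half turn about y gives the same grasp; the last joint's range is limited). The gripper opens to 92 mm and grips with 3 to 60 N. Pads are 20 mm wide; open, the fingers measure 128 mm over their backs; the gripper's body (75 mm by 189 mm) begins 69 mm behind the grasp point.
Start: joints at [1.203, 0.468, -0.012, 1.603, 0.006, 1.071, -0.056], TCP at [0.207, -0.616, 0.215] pointing down, gripper open.
Joint ranges: [-2.53, 2.53], [-0.31, 2.02], [-1.57, 1.55], [0.28, 2.44], [-1.29, 4.43], [0.15, 1.84], [-2.92, 2.92]. Speed limits (rad/s): [2.57, 2.57, 3.14, 3.14, 3.14, 3.14, 3.14].

### API

Orientations are given as a 3x3 rotation matrix whose columns are the frame's x, y, z axes.
In Python, from station import env, effector, solver, viewer, workorder, search_frame, tip_of gives the robot as it stands. Calls block until the motion is done:
- env.reach(position, orientation): joint-space move of the TCP to a pose.
- env.movel(position, frame=None, rate=0.15): straight line of the TCP; frame=None keeps the orientation; rate is the mean speed in m/s.
- env.goto_joints(angles): joint-space move.
- effector.release() and effector.grasp(squeeze=None): open the fingers fully, or close them until they stop; squeeze is the grip in N (None keeps the last).
- env.pause(seconds).
- solver.inverse_kinematics(position, orientation): joint angles nearest the present ones, or None.
- env.sense(): the state.
- viewer.read_camera(name): name is "scene" or "top" or "wrist"; returns (picture, depth): 384x512x3 uint8, red, green, blue; 384x512 float32, m along the optical axis (not along the pixel's ray), 0 where there is no reading.
- viewer.camera_info(name): a dict with "intrinsics" (3x3 intrinsics, pixels), "eye" and "rotation" of the camera in the world; the wrist camera has in their place "T_tool_cam" (4x4, takes a point from camera to tool coordinates, whose origin is the TCP and whose axes are the tool frame's). Camera axes: x right, y up, looking along -z (the intrinsics and any distortion apply to the point x, -y, -z); pixel columns grow to the right and rows downward; lengths in m; the calibration is good to about 2 mm. A picture is of the moment at which its call begins: read the wrist's pose just before it. camera_info takes no time and is no camera call.
A pose or a line that the arm cannot do raises env.PlanningError and nothing moves.
- workorder.finish_job(): hands the job in, once; it reports no verdict.
Trained networks look in the newest picture that a camera, given by its name, has taken for a name from the list of things; names that differ only in an ending like _2 or _b are one class to them, and where a whole thing is asked for, a point or a joint stands for the part that bears it (a point fixed in the world has none). Each returns a list of dicts, best first, with "score" (0 to 1); they miss things now and then, are a little off and sometimes report something else, mostly with a low value. They report only what shows in the picture. A call takes as long as a camera call.
- search_frame(camera, name): "at" ([x, y, z] in m, in world coordinates, good to about 4 mm: the middle of the surface that is visible of it).
- tip_of(camera, name): "at" ([x, y, z] in m, in world coordinates, good to about 4 mm: a listed point, or the origin of a listed thing).
The state is a dict: "t": time; "joint_positions": joint angles; "joint_velocities": joint speeds; "tau": joint torques, N m; "ee_pos": TCP position; "tcp_rot": TCP orientation; "wrist_force": force on the tool from outside, world axes, zero at the start; "moment": the same for the moment, N m; "gripper_width": finger opening in m.
Only numpy, scipy, OpenCV 4.12 (cv2) and the standard library are available. Lean on these libraries where they do the work, as an engineer would, in place of code of your own. Each camera call takes 0.05 s, during which the arm holds its last target.

### The job

Two round domed lids and a square one lie mouth up on the sloping rack, and a third round lid lies mouth up in the wooden ring. Nest both round lids from the rack onto it, one after the other: set each down level, mouth up, its dome cupped fully in the lid below, before you let go of it. Leave the square lid on the rack, the lid in the ring and the other things on the table where they are.

Things in the scene. Friction and masses are not known exactly. Their poses are not given: they have to be found in the camera images.
- lid_a_mid (a point): Round aluminium domed lid, mouth up, 56 mm tall, about 80 g: straight skirt 29 mm high, 64 mm outer diameter (65 at the rim bead), 3.5 mm wall; below a flat shoulder a hemispherical dome 54 mm across, 27 mm deep. Point: on its axis half-way up (28 mm below the rim, 1 mm above the shoulder); z runs out of the mouth. Starts on the rack, leaning 25 degrees, in any of three places.
- lid_b_mid (a point): Round lid just like lid_a, point and axes alike, in another place on the rack. A lid's dome goes into the 57 mm mouth of an equal round lid until its shoulder rests on that lid's rim; it then stands 29 mm higher than the one below.
- lid_base_mid (a point): Round lid just like lid_a, point and axes alike (z straight up); it stands loose and level in the nest ring, its rim 63 mm above the table.
- lid_square_mid (a point): Lid of the same metal and height but square: skirt 60 mm across outside with rounded corners, dome 51 mm across flats; it will not nest in a round lid and stays on the rack. Point half-way up on its axis, z out of its mouth.
- rack: Fixed rack: two steel rails, 400 mm long, between plywood end cheeks 3 mm higher. Rail surface slopes 25 degrees, low side at the rack's -x, toward the robot; 100 mm above the table over the origin. Domes hang in the 56.5 mm gap, shoulders on the rails, lids about 110 mm apart along y; a lid comes out freely along its axis. Origin: centre of the underside, y along the rails, z up.
- nest_ring: Fixed plywood ring lying on the table, 94 mm outer diameter, 57 mm bore, 34 mm high, with the round lid lid_base in it. Origin: centre of its underside.
- stapler: Blue stapler 34x136x50 mm lying on the table, a bystander. Origin: centre of its underside.
- phone: Black phone 138x69x8 mm lying flat, a bystander. Origin: centre of its underside.
- mug: White dotted mug 91 mm tall, standing firm, a bystander. Origin: centre of its underside.
- tape_measure: Orange tape measure 37x73x56 mm, a bystander. Origin: centre of its underside.

How it is judged:
By the outcome, as a careful person would: the job done as asked, in the order asked, and still so for the second after the job is handed in, with the robot touching nothing.
It also fails if it takes over 54 s, if anything falls off the work surface, if the arm or the gripper's body presses on something with over 40 N, if the wrist force passes 120 N, or if a joint passes its speed limit or range.

## Working session

There is one attempt and no reset: what is moved stays moved. The work goes in short steps, each a Python script; the robot and the scene stay as the last script left them, time stands still between calls to the robot, and variables do not carry over. Pictures are saved under pics/ and viewed, and the job is handed in when it is done.

```bash
mkdir -p pics; ls; cat > look.py <<'E'
import cv2,numpy as np
from station import env,viewer
def snap(cam,fn):
    s=env.sense(); im,d=viewer.read_camera(cam); cv2.imwrite('pics/'+fn,im[:,:,::-1]); return s,im,d
E
python3 - <<'E'
from look import *
from station import *
s=env.sense();print(s['t'],s['ee_pos'],s['tcp_rot'].round(3) if hasattr(s['tcp_rot'],'round') else s['tcp_rot'],s['gripper_width'])
for c in ("scene","top","wrist"):
    snap(c,c+'0.png')
    i=viewer.camera_info(c);print(c,{k:(np.round(v,3).tolist() if not isinstance(v,str) else v) for k,v in i.items()})
for c in ("scene","top"):
    for n in ("lid_a_mid","lid_base_mid","lid_square_mid","rack","nest_ring","mug","stapler","tape_measure","phone"):
        print(c,n,[(np.round(r['at'],3).tolist(),round(r['score'],2)) for r in tip_of(c,n)])
print(env.sense()['t'])
E
```

```text
pics
0.0 [ 0.20716408 -0.61548566  0.21364305] [[-0.948 -0.001  0.319]
 [-0.319  0.002 -0.948]
 [ 0.    -1.    -0.002]] 0.09191476296879704
scene {'intrinsics': [[347.085, 0.0, 256.674], [0.0, 347.085, 188.121], [0.0, 0.0, 1.0]], 'eye': [-0.055, 0.691, 0.474], 'rotation': [[-0.703, 0.318, -0.636], [-0.71, -0.282, 0.645], [0.026, 0.905, 0.424]]}
top {'intrinsics': [[484.701, 0.0, 257.796], [0.0, 484.701, 198.536], [0.0, 0.0, 1.0]], 'eye': [0.365, 0.049, 1.42], 'rotation': [[0.01, 0.992, -0.128], [-1.0, 0.006, -0.024], [-0.023, 0.128, 0.992]]}
wrist {'intrinsics': [[298.249, 0.0, 253.409], [0.0, 298.249, 195.39], [0.0, 0.0, 1.0]], 'T_tool_cam': [[0.0, -0.967, -0.253, -0.072], [0.0, 0.253, -0.967, -0.172], [1.0, 0.0, 0.0, -0.001], [0.0, 0.0, 0.0, 1.0]]}
scene lid_a_mid [([0.427, 0.212, -0.006], 0.65), ([0.612, 0.083, 0.102], 0.6)]
scene lid_base_mid [([0.461, -0.303, 0.036], 0.83)]
scene lid_square_mid [([0.626, -0.03, 0.101], 0.91)]
scene rack [([0.615, 0.084, -0.003], 0.94), ([0.597, 0.198, 0.103], 0.55)]
scene nest_ring [([0.458, -0.295, -0.005], 0.67)]
scene mug [([0.663, -0.209, 0.002], 0.65)]
scene stapler [([0.427, 0.212, -0.0], 0.82)]
scene tape_measure [([0.534, 0.436, -0.001], 0.94)]
scene phone [([0.416, -0.055, -0.003], 0.57)]
top lid_a_mid [([0.531, 0.434, -0.0], 0.56)]
top lid_base_mid [([0.458, -0.306, 0.033], 0.94)]
top lid_square_mid [([0.62, -0.032, 0.099], 0.79)]
top rack [([0.613, 0.086, -0.004], 0.92)]
top nest_ring [([0.46, -0.305, -0.003], 0.71)]
top mug [([0.668, -0.203, 0.003], 0.68)]
top stapler [([0.425, 0.213, 0.0], 0.81)]
top tape_measure [([0.614, 0.091, -0.005], 0.69), ([0.531, 0.429, -0.002], 0.66)]
top phone [([0.424, -0.054, -0.002], 0.9)]
1.05
```

View pics/scene0.png

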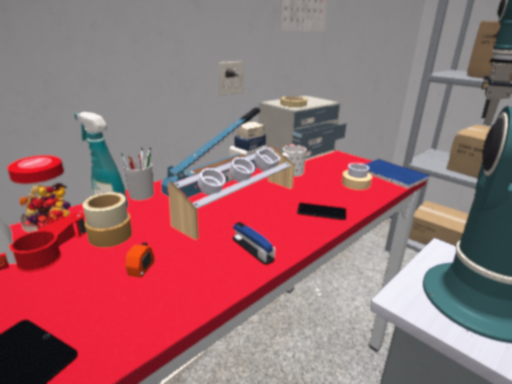

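View pics/top0.png

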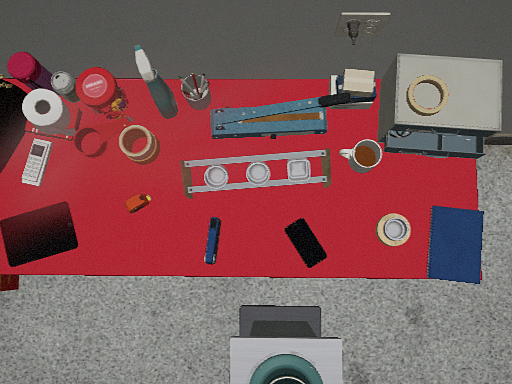

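The round lids are at columns 216 and 258 in the top view, with the square one at column 299 and the ring at (394, 229). Next I'll take wrist views of the ring and then the rack.

```bash
cat >> look.py <<'E'
from station import *
Rdown=np.array([[-1,0,0],[0,0,-1],[0,-1,0.]]).T  # columns x,y,z
def frame(yax,zax):
    y=np.array(yax,float);y/=np.linalg.norm(y)
    z=np.array(zax,float);z-=y*(y@z);z/=np.linalg.norm(z)
    return np.column_stack([np.cross(y,z),y,z])
Rdown=frame([0,0,-1],[0,-1,0])
def cloud(s,d,box):
    """wrist depth -> world points within box"""
    i=viewer.camera_info('wrist');K=i['intrinsics'];T=i['T_tool_cam']
    v,u=np.nonzero(d>0);z=d[v,u]
    c=np.c_[(u-K[0,2])/K[0,0]*z,-(v-K[1,2])/K[1,1]*z,-z]
    w=(c@T[:3,:3].T+T[:3,3])@np.array(s['tcp_rot']).T+np.array(s['ee_pos'])
    m=np.all((w>box[0])&(w<box[1]),axis=1)
    return w[m],u[m],v[m]
def views(tag,names):
    s,im,d=snap('wrist',tag+'.png')
    np.savez(tag+'.npz',im=im,d=d,p=s['ee_pos'],R=s['tcp_rot'])
    for n in names: print(n,[(np.round(r['at'],4).tolist(),round(r['score'],2)) for r in tip_of('wrist',n)])
    return s,im,d
E
python3 - <<'E'
from look import *
print(viewer.camera_info('wrist').keys())
env.reach([0.46,-0.305,0.175],Rdown); print(env.sense()['t'])
views('ring1',['lid_base_mid','nest_ring'])
env.movel([0.44,-0.27,0.21],rate=0.2)
views('ring2',['lid_base_mid','nest_ring'])
t=np.radians(25)
n=np.array([-np.sin(t),0,np.cos(t)])
R=frame(-n,[0,-1,0])
c=np.array([0.605,0.13,0.13])
q=solver.inverse_kinematics(c+0.16*n,R);print(q)
env.movel(c+0.16*n,frame=R,rate=0.3); print(env.sense()['t'])
views('rk1',['lid_a_mid','lid_square_mid'])
env.movel(c+0.11*n+[0,-0.04,0],rate=0.3)
views('rk2',['lid_a_mid','lid_square_mid'])
print(env.sense()['t'])
E
```

```text
dict_keys(['intrinsics', 'T_tool_cam'])
2.5417
lid_base_mid [([0.4575, -0.3038, 0.0393], 0.74)]
nest_ring []
lid_base_mid []
nest_ring []
[ 0.30940558  0.09064542 -0.72843128  2.06261615  0.38723057  0.63983066
 -2.24447493]
4.8083
lid_a_mid [([0.6149, 0.084, 0.105], 0.95)]
lid_square_mid [([0.62, -0.0254, 0.1036], 0.67)]
lid_a_mid [([0.6118, 0.0823, 0.1032], 0.84)]
lid_square_mid [([0.6198, -0.025, 0.0997], 0.92)]
5.475
```

```bash
cd pics; python3 -c "
import cv2,numpy as np
a=[cv2.imread(f+'.png') for f in('ring1','ring2','rk1','rk2')]
cv2.imwrite('m1.png',cv2.resize(np.vstack([np.hstack(a[:2]),np.hstack(a[2:])]),(800,600)))"
```

```text
(no output)
```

View pics/m1.png

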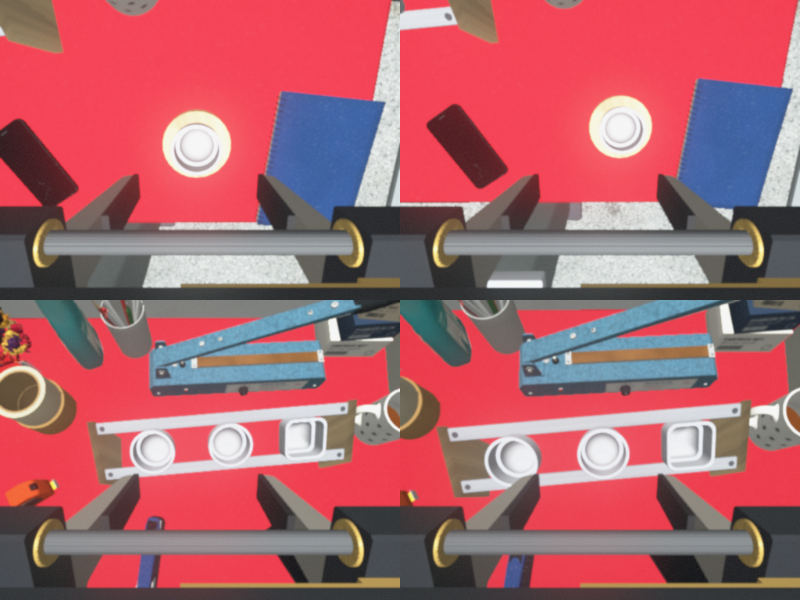

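Wrist views (tiled) show the round lids at about (152,450) and (230,443) in rk1, the square one at (302,438) and the base lid in its ring at (197,145) in ring1. Next I'll fit the rims from depth.

```bash
cat > fit.py <<'E'
from look import *
from scipy.optimize import least_squares
def load(tag):
    f=np.load(tag+'.npz'); return dict(ee_pos=f['p'],tcp_rot=f['R']),f['im'],f['d']
def rim(tag,c0,n,verbose=True):
    s,im,d=load(tag); c0=np.array(c0)
    n=np.array(n,float)
    for it in range(3):
        w,u,v=cloud(s,d,(c0-.06,c0+.06))
        h=(w-c0)@n; r=np.linalg.norm((w-c0)-np.outer(h,n),axis=1)
        m=(r<.040)
        # rim: highest layer
        top=np.percentile(h[m],99.)
        sel=m&(h>top-.004)&(r>.020)
        P=w[sel]
        if it<2: c0=c0+n*(top-28e-3)*0 
        cm=P.mean(0);U,S,Vt=np.linalg.svd(P-cm);nn=Vt[2]*np.sign(Vt[2]@n)
        e1,e2=Vt[0],Vt[1]
        q=np.c_[(P-cm)@e1,(P-cm)@e2]
        f=lambda x:np.abs(np.hypot(q[:,0]-x[0],q[:,1]-x[1])-.0305)-0  # mid radius of rim wall
        o=least_squares(lambda x:np.hypot(q[:,0]-x[0],q[:,1]-x[1])-.0305,[0,0],loss='soft_l1',f_scale=.001)
        C=cm+o.x[0]*e1+o.x[1]*e2
        c0=C-.028*n
    rr=np.hypot(*(q-o.x).T)
    print(tag,'rim',C.round(4),'mid',(C-.028*n).round(4),'n',nn.round(3),'N',len(P),'r',np.percentile(rr,[2,50,98]).round(4))
    return C,nn
E
python3 - <<'E'
from fit import *
t=np.radians(25)
for tag in('ring1','ring2'): rim(tag,[.459,-.305,.035],[0,0,1])
n=np.array([-np.sin(t),0,np.cos(t)])
for tag in('rk1','rk2'):
  for c in ([.614,.083,.103],[.598,.197,.103],[.62,-.025,.101]): rim(tag,c,n)
  s,im,d=load(tag)
  # table height check and rail plane
  w,u,v=cloud(s,d,(np.array([.4,-.2,-.03]),np.array([.8,.35,.03]))); print('table z',np.median(w[:,2]))
E
```

```text
ring1 rim [ 0.4607 -0.3036  0.064 ] mid [ 0.4607 -0.3036  0.036 ] n [-0.006  0.001  1.   ] N 852 r [0.0284 0.0304 0.0326]
ring2 rim [ 0.4606 -0.3033  0.0641] mid [ 0.4606 -0.3033  0.0361] n [-0.002 -0.001  1.   ] N 701 r [0.0285 0.0304 0.0325]
rk1 rim [0.6007 0.0828 0.1278] mid [0.6126 0.0828 0.1024] n [-0.421 -0.033  0.906] N 607 r [0.0284 0.0304 0.0325]
rk1 rim [0.5909 0.1964 0.1279] mid [0.6027 0.1964 0.1025] n [-0.422 -0.033  0.906] N 621 r [0.0284 0.0305 0.0326]
rk1 rim [ 0.6104 -0.0271  0.1276] mid [ 0.6222 -0.0271  0.1022] n [-0.424 -0.031  0.905] N 707 r [0.0271 0.0316 0.0372]
table z 0.0012274697510565868
rk2 rim [0.6008 0.0826 0.1278] mid [0.6126 0.0826 0.1024] n [-0.423 -0.034  0.905] N 823 r [0.0284 0.0304 0.0325]
rk2 rim [0.5909 0.1962 0.1278] mid [0.6027 0.1962 0.1024] n [-0.424 -0.03   0.905] N 724 r [0.0284 0.0302 0.0326]
rk2 rim [ 0.6104 -0.0271  0.1277] mid [ 0.6222 -0.0271  0.1023] n [-0.422 -0.031  0.906] N 956 r [0.0272 0.0315 0.0372]
table z 0.0012836865883368714
```

Both views agree to within 0.2 mm. The base rim is at z 0.064 (0.063 after the 1.2 mm table bias), the rims lean 25°, and the rack yaw is about 5°. I'll grasp the far-left round lid first.

```bash
cat > pick.py <<'E'
from fit import *
psi=np.radians(5); t=np.radians(25)
n=np.array([-np.sin(t)*np.cos(psi),-np.sin(t)*np.sin(psi),np.cos(t)])
yr=np.array([-np.sin(psi),np.cos(psi),0])
Rg=frame(-n,-yr)
def pick(C,tag):
    C=np.array(C); g=C-.025*n
    env.reach(g+.09*n,Rg)
    env.movel(g+.0*n,frame=Rg,rate=.12)
    s=env.sense();print('at',s['t'],(s['ee_pos']-g).round(4),np.round(s['wrist_force'],2))
    effector.grasp(25)
    s=env.sense();print('width',s['gripper_width'],np.round(s['wrist_force'],2))
    env.movel(g+.11*n,rate=.12)
    s=env.sense();print('t',s['t'],'w',s['gripper_width'],np.round(s['wrist_force'],2))
def inhand(tag):
    s,im,d=snap('wrist',tag+'.png'); np.savez(tag+'.npz',im=im,d=d,p=s['ee_pos'],R=s['tcp_rot'])
    R=np.array(s['tcp_rot']);ax=-R[:,1]
    C,nn=rim(tag,s['ee_pos']-.003*ax,ax)
    print('rim in tool',(R.T@(C-s['ee_pos'])).round(4),'n in tool',(R.T@nn).round(3))
E
python3 - <<'E'
from pick import *
pick([.5909,.1963,.1278],'a')
inhand('h1')
E
```

```text
at 6.9 [ 0.0002 -0.      0.0008] [-0.04 -0.09 -0.31]
width 0.06410835112826878 [-2.   -0.01  3.73]
t 8.5 w 0.06405077800647903 [ 0.03  0.19 -1.17]
h1 rim [0.5113 0.1994 0.3095] mid [0.523  0.2004 0.2841] n [-0.513  0.002  0.858] N 1255 r [0.0145 0.0312 0.043 ]
rim in tool [-0.0055 -0.1136 -0.0103] n in tool [ 0.102 -0.994 -0.046]
```

View pics/h1.png

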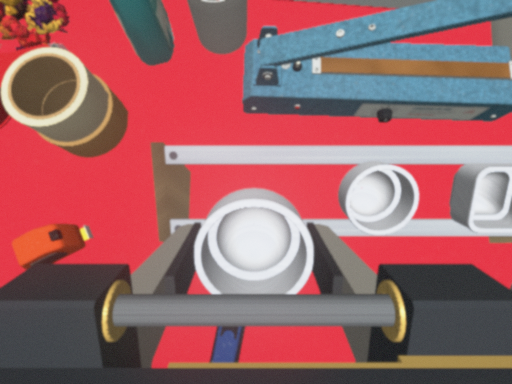

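The lid is held (rim ellipse at about (254,248)). My fit picked up the fingers, so I'll restrict it to the rim.

```bash
cat >> pick.py <<'E'
def handfit(tag):
    s,im,d=load(tag);R=np.array(s['tcp_rot']);p=s['ee_pos']
    w,u,v=cloud(s,d,(p-.08,p+.08)); q=(w-p)@R; h=-q[:,1]
    m=(abs(q[:,2])<.027)&(abs(q[:,0])<.045)&(h>.012)&(h<.042)
    q=q[m];rr=np.hypot(q[:,0],q[:,2])
    m=(rr>.0255)&(rr<.036); q=q[m]
    # robust plane of rim: RANSAC-ish; rim top is front half
    best=None;rng=np.random.default_rng(0)
    for _ in range(400):
        a=q[rng.choice(len(q),3,False)];nn=np.cross(a[1]-a[0],a[2]-a[0]);L=np.linalg.norm(nn)
        if L<1e-5: continue
        nn/=L
        if abs(nn[1])<.9: continue
        k=abs((q-a[0])@nn)<.001
        if best is None or k.sum()>best.sum(): best=k
    P=q[best];cm=P.mean(0);Vt=np.linalg.svd(P-cm)[2];nn=Vt[2]*-np.sign(Vt[2][1])
    o=least_squares(lambda x:np.hypot(P[:,0]-x[0],P[:,2]-x[1])-.0305,[0,0],loss='soft_l1',f_scale=.001).x
    y=cm[1]-((o[0]-cm[0])*nn[0]+(o[1]-cm[2])*nn[2])/nn[1]
    C=np.array([o[0],y,o[1]])
    print(tag,'rim in tool',C.round(4),'n in tool',nn.round(3),'N',len(P),'x range',np.percentile(P[:,0],[1,99]).round(3))
    return C,nn
E
python3 - <<'E'
from pick import *
handfit('h1')
E
```

```text
h1 rim in tool [ 0.0005 -0.0246 -0.0006] n in tool [ 0.009 -1.     0.004] N 1103 x range [-0.031  0.023]
```

The held lid is aligned to within 0.5° and 0.6 mm. Now I'll place it.

```bash
cat >> pick.py <<'E'
def place(B,H):
    B=np.array(B);off=Rdown@np.array(H)     # rim rel. TCP
    tgt=B+[0,0,.029]-off
    env.movel(tgt+[0,0,.10],frame=Rdown,rate=.28)
    env.pause(.15); f0=np.array(env.sense()['wrist_force'])
    env.movel(tgt+[0,0,.006],rate=.12)
    s=env.sense();print('pre',s['t'],(s['ee_pos']-tgt).round(4),np.round(s['wrist_force']-f0,2))
    z=.004
    while z>-.005:
        env.movel(tgt+[0,0,z],rate=.03); s=env.sense(); f=s['wrist_force']-f0
        print(round(z,4),(s['ee_pos']-tgt).round(4),np.round(f,2))
        if f[2]>8: break
        z-=.001
    return tgt
E
python3 - <<'E'
from pick import *
t=place([.4606,-.3034,.0641],[.0005,-.0246,-.0006]); np.save('tgt.npy',t)
s,im,d=snap('wrist','p1.png'); np.savez('p1.npz',im=im,d=d,p=s['ee_pos'],R=s['tcp_rot']); handfit('p1')
snap('scene','s1.png');print(env.sense()['t'])
E
```

```text
pre 11.5917 [ 0.0006 -0.0002  0.0066] [-0.63  0.4   0.87]
0.004 [ 0.0002 -0.0002  0.0045] [-0.31 -0.31 -0.  ]
0.003 [-0.    -0.     0.003] [ 0.49  1.6  -0.53]
0.002 [-0.0001  0.      0.0019] [0.57 1.05 0.81]
0.001 [-0.0001  0.      0.0009] [-0.74  1.61 -0.08]
0.0 [-0.      0.     -0.0001] [-0.46  0.64 -0.65]
-0.001 [ 0.     -0.     -0.0001] [-1.87  2.41  7.57]
-0.002 [ 0.0001  0.     -0.0002] [-4.63  3.53 15.53]
p1 rim in tool [ 0.0011 -0.0245 -0.0007] n in tool [ 0.017 -1.     0.   ] N 1047 x range [-0.031  0.024]
13.4417
```

View pics/p1.png

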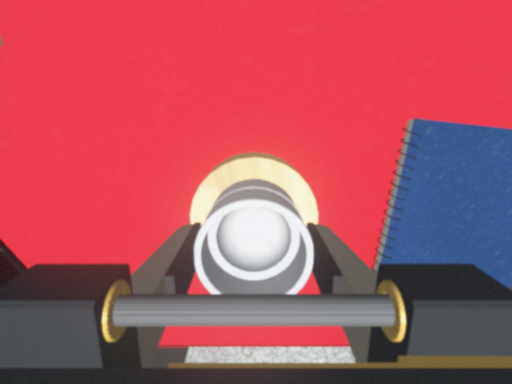

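The lid seated at exactly the expected height, with firm contact there and a tilt under 1°. The picture shows it stacked in the ring at about (255,245). I'll relax the push, release, check, and pick up the next lid.

```bash
python3 - <<'E'
from pick import *
t=np.load('tgt.npy')
env.movel(t+[0,0,-.0004],rate=.03); print(np.round(env.sense()['wrist_force'],2))
effector.release(); env.pause(.1)
env.movel(t+[0,0,.12],rate=.2)
s,im,d=views('st1',['lid_a_mid'])
C,nn=rim('st1',[t[0],t[1],t[2]-.004],[0,0,1]); np.save('C1.npy',C)
# over to the rack
m=np.array([.6008,.0827,.1278])
env.movel(m+.11*n,frame=Rg,rate=.3)
views('rk3',['lid_a_mid']); C,_=rim('rk3',m-.028*n,n); np.save('C2.npy',C)
print(env.sense()['t'])
E
```

```text
[-0.86  0.72  2.95]
lid_a_mid []
st1 rim [ 0.4604 -0.3034  0.0931] mid [ 0.4604 -0.3034  0.0651] n [-0.005 -0.001  1.   ] N 948 r [0.0284 0.0304 0.0326]
lid_a_mid [([0.6149, 0.0816, 0.1048], 0.8)]
rk3 rim [0.6008 0.0825 0.1278] mid [0.6126 0.0835 0.1024] n [-0.422 -0.037  0.906] N 853 r [0.0284 0.0304 0.0325]
16.8083
```

```bash
cd pics; python3 -c "
import cv2,numpy as np
cv2.imwrite('m2.png',cv2.resize(np.hstack([cv2.imread('st1.png'),cv2.imread('rk3.png')]),(800,300)))"
```

```text
(no output)
```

View pics/m2.png

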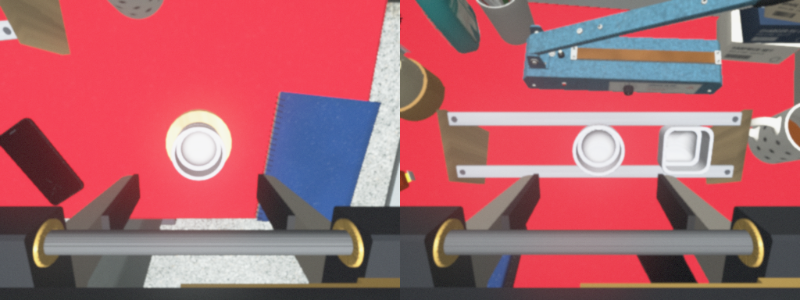

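The stack rim is now at 0.0931, exactly 29 mm above the base and level. The second round lid is still in its place at (597,148).

```bash
python3 - <<'E'
from pick import *
pick(np.load('C2.npy'),'b')
s,im,d=snap('wrist','h2.png'); np.savez('h2.npz',im=im,d=d,p=s['ee_pos'],R=s['tcp_rot']); H,nn=handfit('h2')
assert abs(H[0])<.003 and abs(H[1]+.025)<.003 and abs(H[2])<.003 and abs(nn[0])<.05
tg=place(np.load('C1.npy'),H); np.save('tgt2.npy',tg)
s,im,d=snap('wrist','p2.png'); np.savez('p2.npz',im=im,d=d,p=s['ee_pos'],R=s['tcp_rot']); handfit('p2')
print(env.sense()['t'])
E
```

```text
at 18.0083 [0.0003 0.0002 0.001 ] [ 0.52 -0.03  0.29]
width 0.06378851526203479 [-2.29 -0.78  3.21]
t 19.6083 w 0.06373291337516229 [-0.11 -0.25 -0.47]
h2 rim in tool [ 0.0005 -0.0248 -0.0007] n in tool [ 0.001 -1.    -0.007] N 1081 x range [-0.031  0.022]
pre 22.3083 [ 0.0005 -0.0002  0.0066] [ 0.57  0.92 -0.43]
0.004 [ 0.0002 -0.0002  0.0045] [ 1.04 -0.18 -0.54]
0.003 [-0.    -0.     0.003] [-0.12  0.79 -0.48]
0.002 [-0.      0.      0.0019] [ 0.53  0.82 -0.59]
0.001 [-0.0001  0.      0.0009] [ 1.    0.69 -1.07]
0.0 [ 0.0001 -0.0001  0.0001] [-0.66  0.07 -0.2 ]
-0.001 [ 0.0002 -0.0001  0.    ] [-0.77  2.63  6.78]
-0.002 [ 0.0003 -0.0001 -0.0001] [-4.42  2.65 15.27]
p2 rim in tool [ 0.0011 -0.0249 -0.0007] n in tool [ 0.003 -1.     0.005] N 1088 x range [-0.031  0.023]
24.1083
```

View pics/p2.png

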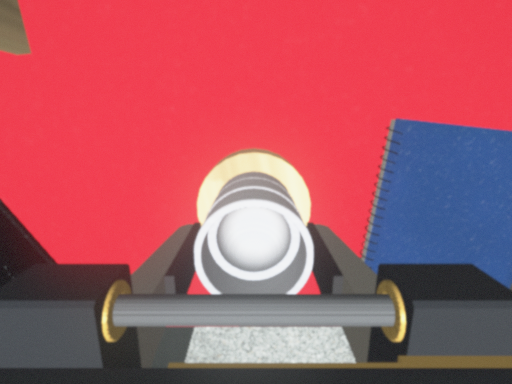

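The lid is seated at the expected height, and the picture shows three stacked skirts. I'll release it and check the result.

```bash
python3 - <<'E'
from pick import *
t=np.load('tgt2.npy')
env.movel(t+[0,0,-.0004],rate=.03)
effector.release(); env.pause(.1)
env.movel(t+[0,0,.12],rate=.2)
views('st2',[])
rim('st2',[t[0],t[1],t[2]-.004],[0,0,1])
env.movel(t+[-.03,.12,.16],rate=.25)
snap('scene','s2.png');snap('top','t2.png')
for c,nm in (('scene','lid_square_mid'),('top','lid_square_mid'),('top','mug'),('top','stapler'),('top','phone'),('top','tape_measure')):
    print(c,nm,[(np.round(r['at'],3).tolist(),round(r['score'],2)) for r in tip_of(c,nm)])
print(env.sense()['t'])
E
cd pics; python3 -c "
import cv2,numpy as np
cv2.imwrite('m3.png',np.hstack([cv2.resize(cv2.imread('s2.png')[120:240,120:440],(400,150)),cv2.resize(cv2.imread('t2.png')[120:270,100:500],(400,150))]))"
```

```text
st2 rim [ 0.4601 -0.3036  0.1221] mid [ 0.4601 -0.3036  0.0941] n [-0.004  0.     1.   ] N 951 r [0.0284 0.0304 0.0326]
scene lid_square_mid [([0.624, -0.029, 0.101], 0.79)]
top lid_square_mid [([0.627, -0.028, 0.101], 0.83), ([0.423, -0.057, -0.002], 0.3)]
top mug [([0.668, -0.204, 0.004], 0.78)]
top stapler [([0.427, 0.211, 0.002], 0.66)]
top phone [([0.428, -0.055, -0.001], 0.57)]
top tape_measure [([0.534, 0.435, -0.004], 0.62)]
26.9083
```

View pics/m3.png

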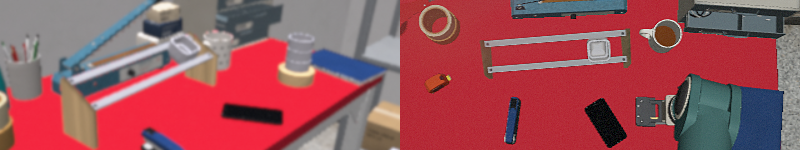

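```bash
python3 -c "
from station import *
workorder.finish_job(); print(env.sense()['t'])"
```

```text
the job is handed in; nothing more can be done
the job is handed in; nothing more can be done
```

Both round lids from the rack are now nested, one after the other, on the lid in the ring, and I handed the job in at about 27 s of the 54 s allowed. Each lid was pressed lightly (about 15 N) until it sat at the expected height, then released.

- **Stack:** The rims measured 64.1 mm for the base lid, then 93.1 mm and 122.1 mm, so each lid stands exactly 29 mm above the one below. The final tilt was under 0.3° and the centre was within about 0.6 mm of the base lid's. The depth camera reads about 1.2 mm high at the table, which puts the base rim at 62.9 mm against the 63 mm given.
- **Other things:** The square lid, mug, stapler, phone and tape measure all stayed where they were, to within the networks' few millimetres. The final pictures show the three-lid stack standing free, with the gripper clear of it.
- **Disagreements:** At the start the networks gave some false round-lid hits, at the stapler and tape measure, and missed the far-left lid. In two later close views they missed the lids in the ring. I used my own rim fits from the wrist depth pictures for the lid positions, and these agreed between views to 0.3 mm. My first fit of the lid in the gripper was spoiled by the fingers, so I redid it before placing the lid.

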